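Push the stuck anvil out of a pellet die

TASK

The round steel anvil is stuck in the bore of the pellet die that stands on its extraction ring. Take the ejector rod from its storage block and push it down the bore, steadily and without ramming, until the anvil drops out into the ring and you feel the rod's collar come firmly down on the die; hold it there a moment, then draw the rod out and stand it back in its socket in the block. Keep the die seated on its ring and leave everything else where it is.

Things in the scene. Friction and masses are not known exactly. Their poses are not given: they have to be found in the camera images.
- rod_grip (a point): Where to grip the ejector rod: on its axis inside the knob, 94 mm above the tip, 30 mm above the collar's underside and 16 mm below the knob's top. z runs along the rod from tip to knob.
- rod_tip (a point): Centre of the rod's flat foot (the lower end of the shank), z along the rod towards the knob.
- rod_collar (a point): Centre of the underside of the rod's collar, 64 mm above the tip: the face that comes down on the die when the rod is fully home. Firmly home means pressed there for a moment with some 6 to 20 N; over 25 N of the rod on the die, anywhere, is ramming.
- rod: Ejector rod, bare steel, about 0.35 kg, 110 mm long, round. From its foot (origin) up: shank 19.2 mm diameter, 64 mm long, square-ended; collar 34 mm diameter, 8 mm thick; knurled knob 26 mm diameter, 38 mm long. At the start it stands upright, foot down, in the socket of the storage block.
- die_mouth (a point): Centre of the upper mouth of the die's bore, level with the die's flat top, z up along the bore. The plain 20 mm bore runs 60 mm straight down and out; from 12 mm down its wall is tight and may rub on the rod. With the collar home the rod's tip sticks out 4 mm below the die.
- die: The die itself: an upright polished steel cylinder, 54 mm diameter, 60 mm high, 0.85 kg, loose, standing on the extraction ring inside its rim. Origin at the centre of its underside, z up.
- anvil_center (a point): Centre of the stuck anvil. At the start the anvil's top lies somewhere from 18 to 36 mm below the die's mouth.
- anvil: Stuck anvil: a plain steel disc, 19.5 mm diameter, 14 mm high, 0.04 kg, gripped all round by the bore: it slides under a steady push of about 8 to 15 N (over 30 N is ramming). Below the die it loses its hold and drops free when it is all out. Origin at the centre of its underside.
- ring: Extraction ring, dark steel, fixed: 64 mm outer diameter, 35 mm high to the seat on which the die stands, a 4 mm higher locating rim round the die (1.5 mm play), a round cavity 32 mm in diameter down to the bench that catches the anvil, an upright viewing slot towards its +x. Origin at the centre of its underside.
- block_socket (a point): Centre of the mouth of the rod's socket, in the top face of the storage block: a round blind hole, 24 mm diameter, 38 mm deep. With the rod standing on its floor the collar is 26 mm above the block's top. The block is white plastic, fixed, 70 x 130 mm, 45 mm high, long along its y; its middle is 32.5 mm towards +y; a spare anvil sits fast in its other half.
- die_base: The die's base, a steel disc 54 mm diameter, 12 mm thick with a short spigot, 18 mm in all, lying on the bench; leave it alone. Origin under its centre.
- sample_cup: White lidded sample cup with a blue band, 66 mm across the lid, 68 mm high; leave it alone. Origin under its centre.
- mortar: White mortar, 90 mm across, 38 mm high, with its pestle leaning in it up to 68 mm, heavy; leave it alone. Origin under its centre.
- tweezers: Dark steel tweezers, 120 mm long, 6 mm thick, lying on the bench; leave them alone. Origin under their middle.
Not all that is in view belongs to the job. What is shaped like the part that bears block_socket but blue or yellow is not meant.

How it is judged:
By the outcome, as a careful person would: the job done as asked, in the order asked, and still so for the second after the job is handed in, with the robot touching nothing.
It also fails if it takes over 67 s, if anything falls off the work surface, if the arm or the gripper's body presses on something with over 40 N, if the wrist force passes 120 N, or if a joint passes its speed limit or range.

ROBOT

A 7-joint arm with a two-finger parallel gripper is mounted at the origin on the work surface. World frame = base frame: x ahead of the robot, y to its left, z up, the work surface at z = 0. Lengths are in m, angles in rad, forces in N, time in s.
With the tool pointing down it reaches from about 0.35 to 0.9 m from the base axis. Payload 8.1 kg.
Tool frame: the origin (TCP) lies at the very end of the fingers, on their centre line; the grasp point (between the pads) lies 19 mm behind it; z points along the fingers, y is the line along which they close (so a half turn about z gives the same grasp; the last joint's range is limited). The gripper opens to 85 mm and grips with 20 to 120 N. Pads are 22 mm wide; open, the fingers measure 114 mm over their backs; the gripper's body (76 mm by 85 mm) begins 54 mm behind the grasp point. The pads swing forward as they close: fully open they stand 13 mm farther back than shut.
Start: joints at [1.211, 0.434, 0.025, 1.573, -0.012, 1.134, -0.075], TCP at [0.159, -0.605, 0.231] pointing down, gripper open.
Joint ranges: [-2.62, 2.62], [-0.44, 2.09], [-1.27, 1.32], [0.08, 2.57], [-1.32, 4.46], [0.12, 2], [-2.74, 2.74]. Speed limits (rad/s): [2.22, 2.22, 3.01, 3.01, 3.14, 3.14, 3.14].

INTERFACE

Orientations are given as a unit quaternion [x, y, z, w].
In Python, from station import goto, move_l, movej, set_gripper, sleep, solve_ik, get_state, camera, get_calibration, Unreachable, close_job gives the robot as it stands. Calls block until the motion is done:
- goto(position, orientation): joint-space move of the TCP to a pose.
- move_l(position, rotation=None, max_speed=0.15, threshold=None): straight line of the TCP; rotation=None keeps the orientation; max_speed is the mean speed in m/s. With threshold (N) it stops when the force on the tool has changed by that much, and returns True; else False.
- movej(angles): joint-space move.
- set_gripper(opening, force=None): finger opening in m; force is the grip in N (None keeps the last); returns when the fingers have stopped.
- sleep(seconds).
- solve_ik(position, orientation): joint angles nearest the present ones, or None.
- get_state(): the state.
- camera(name): name is "side" or "top"; returns the picture (400x640x3 uint8, red, green, blue); there is no depth.
- get_calibration(name): a dict with "K" (3x3 intrinsics, pixels), "extrinsics" (4x4, takes a point from camera to world coordinates). Camera axes: x right, y up, looking along -z (the intrinsics and any distortion apply to the point x, -y, -z); pixel columns grow to the right and rows downward; lengths in m; the calibration is good to about 2 mm. A picture is of the moment at which its call begins. get_calibration takes no time and is no camera call.
A pose or a line that the arm cannot do raises Unreachable and nothing moves.
- close_job(): hands the job in; it is judged then, once.
The state is a dict: "t": time; "qpos": joint angles; "joint_velocities": joint speeds; "joint_torque": joint torques, N m; "position": TCP position; "tcp_rot": TCP orientation; "wrist_force": force on the tool from outside, world axes, zero at the start; "moment": the same for the moment, N m; "width": finger opening in m; "finger_force": force on a finger pad.
Only numpy, scipy, OpenCV 4.12 (cv2) and the standard library are available. Lean on these libraries where they do the work, as an engineer would, in place of code of your own. Each camera call takes 0.05 s, during which the arm holds its last target. There are 200 camera calls.

## Working session

There is one attempt and no reset: what is moved stays moved. The work goes in short steps, each a Python script; the robot and the scene stay as the last script left them, time stands still between calls to the robot, and variables do not carry over. Pictures are saved under pics/ and viewed, at most 10 in all, crops included, and the job is handed in when it is done.

```bash
mkdir -p pics; python3 - <<'E'
from station import *
import cv2, numpy as np
for n in("top","side"):
    cv2.imwrite(f"pics/{n}0.png",camera(n)[:,:,::-1])
    c=get_calibration(n); print({k:np.round(v,4).tolist() if not isinstance(v,str) else v for k,v in c.items()})
s=get_state(); print(s["t"],s["position"],s["tcp_rot"],s["wrist_force"],s["width"])
E
```

```text
{'K': [[426.6853, 0.0, 320.1938], [0.0, 426.6853, 198.9554], [0.0, 0.0, 1.0]], 'extrinsics': [[0.0232, 0.9947, -0.0997, 0.4555], [-0.9995, 0.025, 0.0173, 0.112], [0.0197, 0.0992, 0.9949, 0.8994], [0.0, 0.0, 0.0, 1.0]]}
{'K': [[499.0697, 0.0, 328.1], [0.0, 499.0697, 203.3405], [0.0, 0.0, 1.0]], 'extrinsics': [[0.9981, 0.0327, -0.0522, 0.4728], [-0.0614, 0.5923, -0.8034, -0.8615], [0.0046, 0.8051, 0.5932, 0.7996], [0.0, 0.0, 0.0, 1.0]]}
0.1 [ 0.15856887 -0.6040917   0.23059592] [ 9.91773062e-01  1.28006552e-01 -1.56245095e-04 -7.01205850e-04] [-0.02814634 -0.98039354  0.11147884] 0.08525057996184991
```

View pics/top0.png

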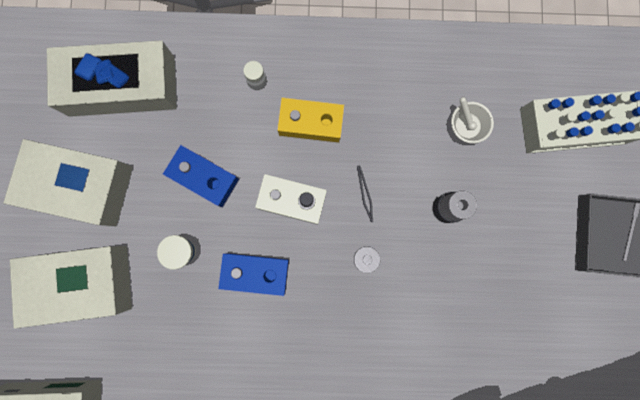

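View pics/side0.png

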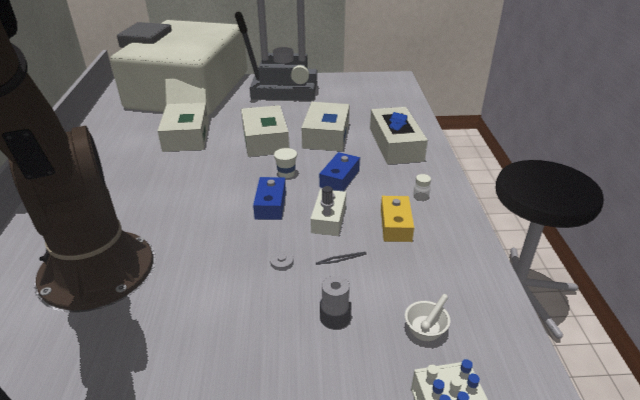

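Top view: the white block is at (291,198) with the rod's knob at (307,200), and the die's top is at (463,205). In the side view the rod is at (328,200) and the die at (335,290). Next I'll zoom in on these.

```bash
cat > h.py <<'E'
import numpy as np, cv2
from station import *
def ray(n,u,v):
    c=get_calibration(n);K=c["K"];E=np.array(c["extrinsics"])
    p=np.linalg.inv(K)@[u,v,1]; d=E[:3,:3]@[p[0],-p[1],-p[2]]
    return E[:3,3],d/np.linalg.norm(d)
def onz(n,u,v,z):
    o,d=ray(n,u,v); return o+d*(z-o[2])/d[2]
def proj(n,P):
    c=get_calibration(n);E=np.array(c["extrinsics"])
    q=E[:3,:3].T@(np.array(P)-E[:3,3]); q=np.array([q[0],-q[1],-q[2]]); q=np.array(c["K"])@q
    return q[:2]/q[2]
E
python3 - <<'E'
from h import *
def crop(f,u,v,w,h,s): 
    return cv2.resize(cv2.imread(f)[v-h:v+h,u-w:u+w],None,fx=s,fy=s,interpolation=cv2.INTER_NEAREST)
a=[crop("pics/top0.png",300,198,25,18,8),crop("pics/top0.png",456,206,25,18,8),crop("pics/side0.png",329,203,25,18,8),crop("pics/side0.png",336,297,25,18,8)]
cv2.imwrite("pics/z.png",np.vstack([np.hstack(a[:2]),np.hstack(a[2:])]))
print(onz("top",307,200,.117),onz("side",327,191,.117),onz("top",463,205,.095),onz("side",336,286,.095))
E
```

```text
[0.53135759 0.12266732 0.117     ] [0.53321086 0.11266432 0.117     ] [ 0.53137295 -0.17424724  0.095     ] [ 0.5334156  -0.17838093  0.095     ]
```

View pics/z.png

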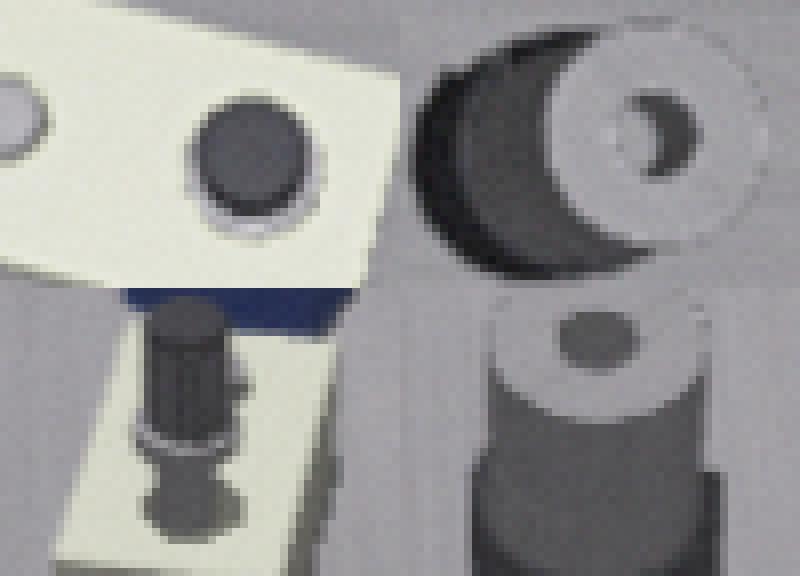

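Zoom results. Top view: knob top at about (305.9,198.5) and bore mouth at about (462.5,204.5). Side view: knob top at about (326.9,188.8) and mouth at about (335.4,284.9). I'll triangulate both points and check them against the known heights of 0.117 and 0.095.

```bash
cat >> h.py <<'E'
def tri(a,b):
    o1,d1=ray("top",*a);o2,d2=ray("side",*b)
    s=np.linalg.lstsq(np.stack([d1,-d2],1),o2-o1,rcond=None)[0]
    p,q=o1+s[0]*d1,o2+s[1]*d2
    return (p+q)/2,np.linalg.norm(p-q)
def st(): 
    s=get_state();return round(s["t"],2),np.round(s["position"],4),np.round(s["wrist_force"],2),np.round(s["moment"],3),round(s["width"],4)
from scipy.spatial.transform import Rotation as R
def down(yaw): return (R.from_euler("z",yaw)*R.from_quat([1,0,0,0])).as_quat()
E
python3 - <<'E'
from h import *
k=(305.9,198.5),(326.9,188.75); m=(462.5,204.5),(335.4,284.9)
for (a,b),z in((k,.117),(m,.095)): print(tri(a,b),onz("top",*a,z),onz("side",*b,z))
for p in([.53,.12],[.53,-.176]):
  for yaw in(0,1.5708,-1.5708): print(yaw,solve_ik([*p,.2],down(yaw)),solve_ik([*p,.08],down(yaw)) is not None)
E
```

```text
(array([0.53398271, 0.12479242, 0.11515043]), np.float64(0.000567570746302073)) [0.53408216 0.12476506 0.117     ] [0.53353316 0.12208409 0.117     ]
(array([ 0.53252744, -0.17385519,  0.09343479]), np.float64(0.00014411056978714973)) [ 0.53230562 -0.17329823  0.095     ] [ 0.53246712 -0.17537234  0.095     ]
0 [ 0.22242735  0.43528187 -0.74049435  1.76980179  0.33118873  1.06516099
 -2.20544179] True
1.5708 [ 0.34619906  0.49892944 -0.93965387  1.76074561  0.44549914  1.11179493
 -0.73893767] True
-1.5708 [ 0.41225243  0.54920469 -1.06109999  1.75620456  0.52242349  1.1510082
  2.33266071] True
0 [ 0.39670356  0.37073241 -0.22918081  1.76398531  0.09687218  1.01783718
 -1.43918481] True
1.5708 [ 0.62688208  0.41568907 -0.54736599  1.74455384  0.24475733  1.04974682
 -0.00545574] True
-1.5708 [-0.53446564  0.57133516  1.15968994  1.83618461 -0.58093869  1.1272323
 -2.308782  ] True
```

Both heights come out within 2 mm of nominal. I'll grip the rod in two perpendicular directions so it is centred in the hand.

```bash
python3 - <<'E'
from h import *
x,y=.5338,.1237
goto([x,y,.19],down(0)); print(st())
set_gripper(.06,20)
print(move_l([x,y,.083],max_speed=.12,threshold=6)); print(st())
set_gripper(.0,20); print(st(),get_state()["finger_force"])
set_gripper(.055); 
move_l([x,y,.083],down(1.5708),max_speed=.1); print(st(), get_state()["qpos"])
set_gripper(.0,70); print(st(),get_state()["finger_force"])
cv2.imwrite("pics/g.png",camera("side")[130:270,230:430,::-1].repeat(4,0).repeat(4,1))
E
```

```text
(2.98, array([0.5341, 0.1228, 0.1899]), array([-0.69,  0.52, -0.58]), array([-0.004,  0.006,  0.03 ]), 0.0853)
False
(4.4, array([0.5343, 0.124 , 0.0837]), array([-0.05,  0.22, -0.34]), array([-0.011, -0.046, -0.038]), 0.0602)
(4.8, array([0.5342, 0.124 , 0.0836]), array([-1.01,  0.09,  4.45]), array([ 0.027,  0.092, -0.059]), 0.0251) 20.142031610012054
(6.91, array([0.5338, 0.1237, 0.083 ]), array([-0.08, -0.07, -0.6 ]), array([-0.029,  0.01 , -0.025]), 0.0547) [ 0.3628599   0.71951055 -1.02769559  1.86724367  0.73856889  0.9938998
 -0.99330187]
(7.29, array([0.5341, 0.1238, 0.0833]), array([-1.03, -0.02,  2.67]), array([-0.093, -0.017,  0.005]), 0.0242) 68.50275993347168
```

View pics/g.png

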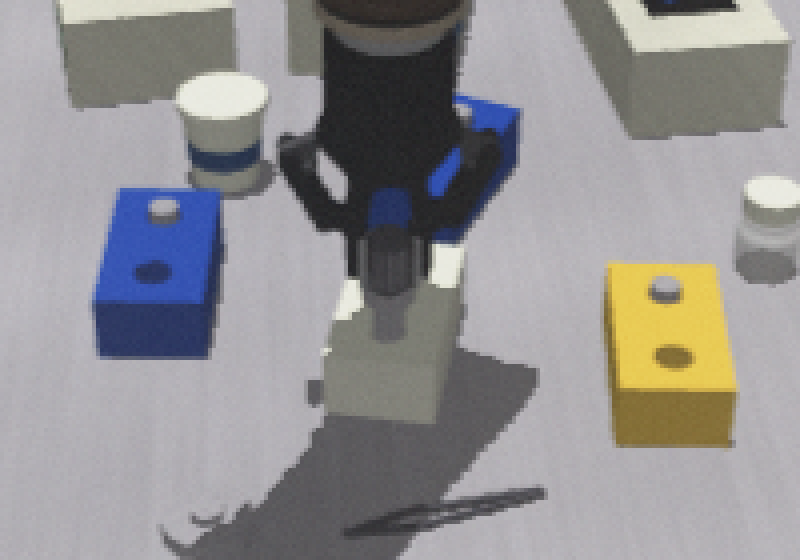

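The rod is gripped at pixel (390,260) in the crop and still standing in the white block. Now lift it, carry it over the die, and look again.

```bash
python3 - <<'E'
from h import *
move_l([.534,.1238,.200],max_speed=.12); print(st())
move_l([.5325,-.1743,.200],max_speed=.2); print(st())
move_l([.5325,-.1743,.178],max_speed=.1); sleep(.3); 
for _ in range(4): print(st()); sleep(.02)
im=camera("side");cv2.imwrite("pics/side1.png",im[:,:,::-1])
cv2.imwrite("pics/top1.png",camera("top")[:,:,::-1])
cv2.imwrite("pics/g2.png",cv2.resize(im[240:320,285:385,::-1],None,fx=8,fy=8)[:600])
print(proj("side",[.5325,-.1743,.103]),proj("side",[.5325,-.1743,.095]),get_state()["tcp_rot"])
E
```

```text
(8.47, array([0.5336, 0.1234, 0.1992]), array([-0.82,  0.43, -4.27]), array([0.019, 0.043, 0.016]), 0.0244)
(10.11, array([ 0.5326, -0.1729,  0.2002]), array([ 0.32,  0.41, -3.46]), array([ 0.004, -0.022, -0.015]), 0.0245)
(10.78, array([ 0.5327, -0.1743,  0.1784]), array([ 0.03,  0.68, -3.83]), array([ 0.018, -0.023,  0.007]), 0.0243)
(10.79, array([ 0.5327, -0.1743,  0.1784]), array([-0.11, -0.73, -4.25]), array([0.055, 0.007, 0.028]), 0.0243)
(10.81, array([ 0.5327, -0.1743,  0.1784]), array([-0.64, -0.19, -2.59]), array([ 0.014,  0.02 , -0.017]), 0.0239)
(10.82, array([ 0.5327, -0.1743,  0.1783]), array([-0.14,  0.79, -3.08]), array([ 0.025,  0.026, -0.015]), 0.0246)
[335.43113655 281.57999813] [335.37658001 284.50138129] [7.07126754e-01 7.07086795e-01 2.03883621e-05 1.30890364e-04]
```

View pics/g2.png

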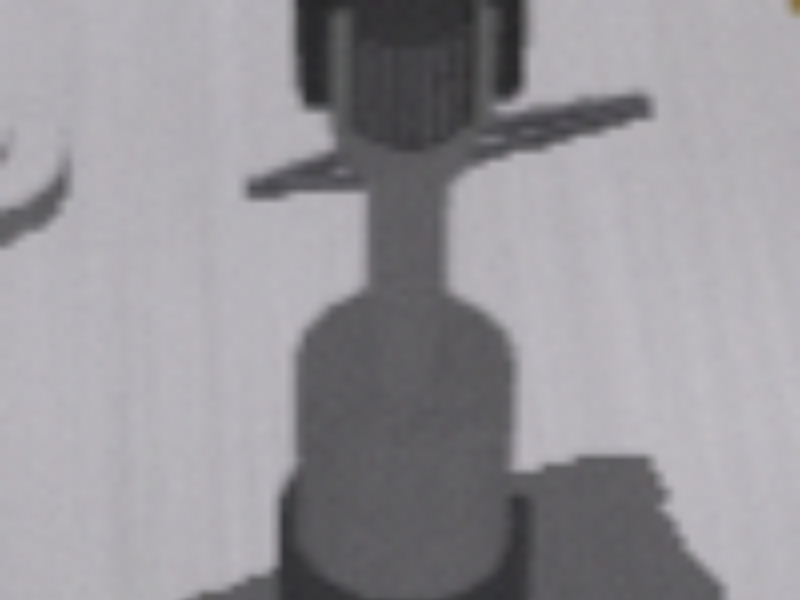

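The shank is centred on the die in x once the camera's lean is allowed for. Next is a gentle touch-down, searching for the bore if the tip lands on the die's face.

```bash
python3 - <<'E'
from h import *
x,y=.5325,-.1743
hit=move_l([x,y,.163],max_speed=.03,threshold=4)
for _ in range(3): print(hit,st())
E
```

```text
False (11.59, array([ 0.5324, -0.1743,  0.1629]), array([-0.24, -0.18, -3.64]), array([-0.119, -0.055, -0.001]), 0.0243)
False (11.59, array([ 0.5324, -0.1743,  0.1629]), array([-0.24, -0.18, -3.64]), array([-0.119, -0.055, -0.001]), 0.0243)
False (11.59, array([ 0.5324, -0.1743,  0.1629]), array([-0.24, -0.18, -3.64]), array([-0.119, -0.055, -0.001]), 0.0243)
```

The tip is in the bore on the first try. Now push slowly in segments with force limits, stopping short of home.

```bash
cat >> h.py <<'E'
F0=-3.6
def fz(n=6):
    v=[]
    for _ in range(n): v.append(get_state()["wrist_force"]); sleep(.01)
    return np.mean(v,0)-[0,0,F0]
E
python3 - <<'E'
from h import *
x,y=.5325,-.1743
for z in (.155,.147,.139,.131,.123,.116,.111):
    f=fz(); hit=move_l([x,y,z],max_speed=.015,threshold=max(5,21-f[2]))
    s=st(); print(hit,z,s[0],s[1],s[3],np.round(fz(),1))
    if hit: break
E
```

```text
False 0.155 12.32 [ 0.5325 -0.1743  0.1549] [-0.136 -0.136 -0.029] [ 0.8 -0.5 -0.6]
False 0.147 13.11 [ 0.5325 -0.1743  0.1469] [-0.212 -0.339 -0.042] [ 1.1 -0.3 -0.9]
False 0.139 13.89 [ 0.5326 -0.1743  0.139 ] [-0.102 -0.146 -0.043] [ 0.6 -1.   3.7]
False 0.131 14.68 [ 0.5325 -0.1743  0.1308] [-0.164 -0.457  0.119] [ 1.9 -0.8  2.2]
False 0.123 15.46 [ 0.5324 -0.1743  0.1227] [-0.143 -0.719  0.012] [ 2.4 -0.8  1. ]
False 0.116 16.18 [ 0.5324 -0.1743  0.1157] [-0.224 -0.834 -0.01 ] [ 2.7 -0.7 -1.9]
False 0.111 16.76 [ 0.5324 -0.1743  0.1108] [-0.204 -0.705  0.005] [ 2.3 -0.7 -1.4]
```

The forces read lower than expected, so check with a picture.

```bash
python3 - <<'E'
from h import *
im=camera("side");t=camera("top")
a=cv2.resize(im[235:325,290:380,::-1],None,fx=6,fy=6)[:540]
cv2.imwrite("pics/g3.png",a)
print(st(),get_state()["tcp_rot"])
E
```

```text
(16.91, array([ 0.5324, -0.1743,  0.1109]), array([ 3.71, -0.71, -6.24]), array([-0.233, -0.727, -0.051]), 0.0245) [ 7.07105570e-01  7.07107987e-01 -1.55748101e-05 -9.25762906e-05]
```

View pics/g3.png

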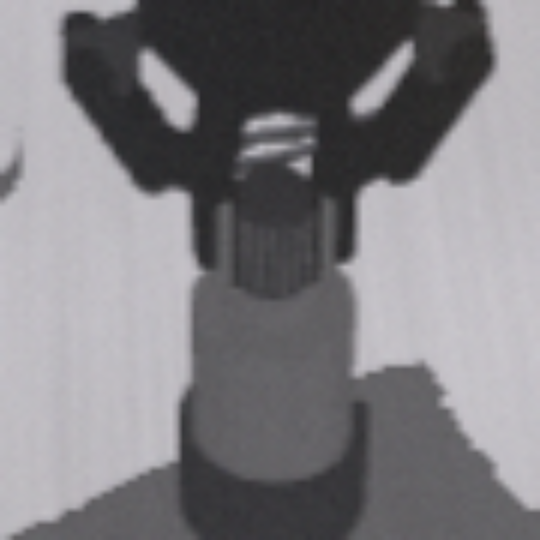

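The rod hasn't slipped, and the collar is about 4 mm above the die. Relieve the slight side load and bring it home gently.

```bash
python3 - <<'E'
from h import *
x,y=.5328,-.1744
hit=move_l([x,y,.100],max_speed=.006,threshold=11)
print(hit,st(),np.round(fz(),1)); sleep(.2); z=get_state()["position"][2]
for i in range(6):
    f=fz(10); print(np.round(f,1),st()[1])
    if not hit or f[2]>9.5: break
    z-=.0006 if f[2]<6 else .0003; move_l([x,y,z],max_speed=.006,threshold=max(3,17-f[2]))
E
```

```text
True (17.83, array([ 0.5327, -0.1743,  0.1067]), array([-0.44, -0.27,  4.61]), array([-0.073,  0.068, -0.04 ]), 0.0242) [-0.6 -0.1  8.7]
[-0.5 -0.2  8.7] [ 0.5327 -0.1743  0.1066]
[-1.4 -0.4  9.3] [ 0.5328 -0.1743  0.1067]
[-1.9 -0.6 11.7] [ 0.5329 -0.1743  0.1066]
```

The collar is home: z matches and the press is about 12 N. Hold, then draw out while watching whether the die lifts.

```bash
python3 - <<'E'
from h import *
sleep(.7); print(np.round(fz(),1),st())
x,y=.5327,-.1743
for z in (.115,.130,.150,.176):
    hit=move_l([x,y,z],max_speed=.03); print(st()[:2],np.round(fz(),1))
move_l([x,y,.2],max_speed=.1)
im=camera("side"); cv2.imwrite("pics/g4.png",cv2.resize(im[235:325,290:380,::-1],None,fx=6,fy=6))
print(st())
E
```

```text
[-1.7 -0.1 11.8] (19.59, array([ 0.5329, -0.1742,  0.1066]), array([-1.39, -1.48,  8.67]), array([-0.131,  0.559, -0.001]), 0.0243)
(20.04, array([ 0.5326, -0.1744,  0.115 ])) [ 0.9 -0.7  0.7]
(20.74, array([ 0.5327, -0.1743,  0.1301])) [ 0.2 -0.7  0.8]
(21.61, array([ 0.5327, -0.1743,  0.15  ])) [-0.2 -0.4  0.4]
(22.68, array([ 0.5326, -0.1743,  0.1758])) [ 0.   0.1 -0.2]
(23.17, array([ 0.5327, -0.1744,  0.2001]), array([-0.91, -0.22, -4.4 ]), array([-0.035, -0.001, -0.008]), 0.0247)
```

View pics/g4.png

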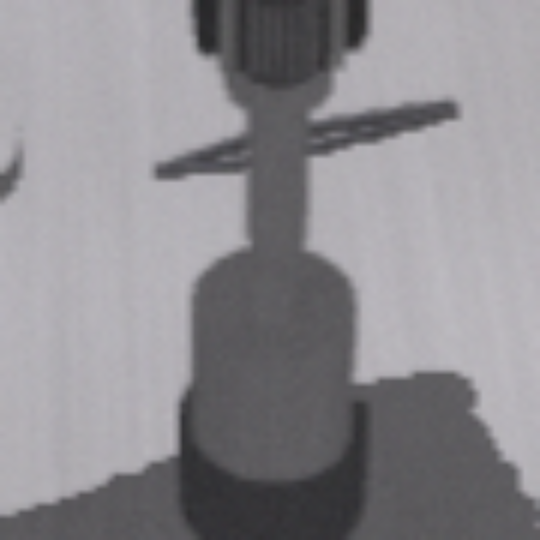

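The die is still seated at (275,440) in the crop and the rod is clear. Return it to the socket.

```bash
python3 - <<'E'
from h import *
x,y=.5340,.1238
move_l([x,y,.200],max_speed=.2); 
move_l([x,y,.125],max_speed=.1,threshold=5); print(st()); 
print(move_l([x,y,.092],max_speed=.05,threshold=5),st())
print(move_l([x,y,.079],max_speed=.012,threshold=4),st(),fz())
E
```

```text
(25.71, array([0.5343, 0.1242, 0.1255]), array([ 0.11, -0.46, -2.7 ]), array([0.022, 0.002, 0.   ]), 0.0245)
False (26.52, array([0.5341, 0.124 , 0.0921]), array([-1.1 ,  0.23, -3.96]), array([-0.   , -0.044, -0.035]), 0.0243)
True (27.25, array([0.5341, 0.1238, 0.0833]), array([ 0.24, -0.02,  6.04]), array([-0.108, -0.042,  0.04 ]), 0.0246) [-0.01514393 -0.43528839  9.31799488]
```

```bash
python3 - <<'E'
from h import *
x,y=.5340,.1238
move_l([x,y,.0836],max_speed=.01); set_gripper(.06); sleep(.2)
move_l([x,y,.22],max_speed=.1,threshold=6); print(st())
goto([.40,-.05,.32],down(1.5708)); sleep(.3); print(st())
s=camera("side");t=camera("top")
r=lambda im,u,v:cv2.resize(im[v-20:v+20,u-25:u+25,::-1],None,fx=7,fy=7)
cv2.imwrite("pics/e.png",np.vstack([np.hstack([r(t,300,198),r(t,456,206)]),np.hstack([r(s,329,203),r(s,336,297)])]))
E
```

```text
(29.77, array([0.5337, 0.1236, 0.2194]), array([-0.28,  0.1 ,  0.51]), array([-0.002, -0.035, -0.033]), 0.0599)
(31.02, array([ 0.4003, -0.0494,  0.3197]), array([ 0.25, -0.77,  0.11]), array([-0.04 , -0.007, -0.005]), 0.0604)
```

View pics/e.png

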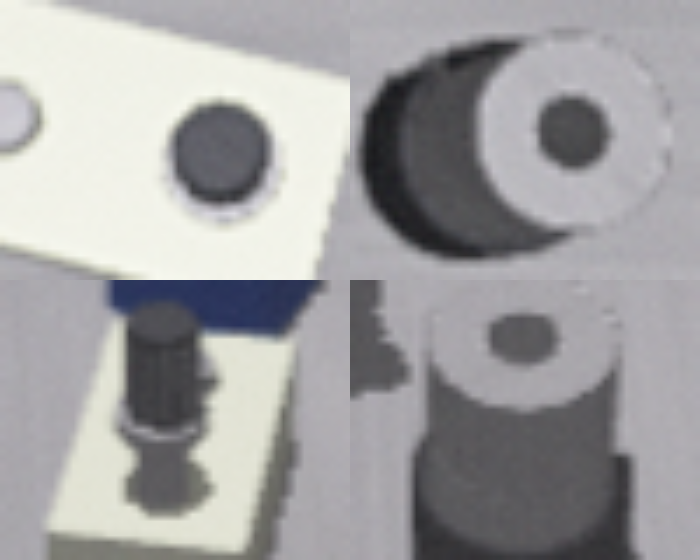

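The rod stands in its socket, the die is seated, and the bright anvil crescent seen in the bore at the start is gone. I'm handing the job in.

```bash
python3 -c "
from station import *
print(close_job())"
```

```text
the job is handed in; nothing more can be done
None
```

The job is handed in after about 31 s: the anvil is out of the bore (from the pictures; I could not see into the ring), the collar was held home at about 12 N, the die is still seated, and the rod is back in its socket.

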